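Catch the mill stones from the chute

ROBOT

A 6-joint arm with a two-finger parallel gripper is mounted at the origin on the work surface. World frame = base frame: x ahead of the robot, y to its left, z up, the work surface at z = 0. Lengths are in m, angles in rad, forces in N, time in s.
With the tool pointing down it reaches from about 0.3 to 0.875 m from the base axis. Payload 6.4 kg.
Tool frame: the origin (TCP) lies midway between the tips of the shut fingers; the grasp point (between the pads) lies 19 mm behind it; z points along the fingers, y is the line along which they close (so a half turn about z gives the same grasp; the last joint's range is limited). The gripper opens to 85 mm and grips with 20 to 120 N. Pads are 22 mm wide; open, the fingers measure 114 mm over their backs; the gripper's body (76 mm by 85 mm) begins 54 mm behind the grasp point. The pads swing forward as they close: fully open they stand 13 mm farther back than shut.
Start: joints at [1.069, 0.181, 1.607, -0, 1.354, -0.206], TCP at [0.168, 0.55, 0.192] pointing down, gripper open.
Joint ranges: [-2.99, 2.99], [-0.89, 2.07], [0.3, 2.58], [-1.14, 4.28], [0, 2.63], [-3.12, 3.12]. Speed limits (rad/s): [2.57, 2.57, 3.01, 3.14, 3.14, 3.14].

INTERFACE

Orientations are given as a unit quaternion [w, x, y, z].
In Python, from bench import ctrl gives the robot as it stands. The module is installed in compiled form; this text tells all that it offers.
- The arm moves only by the tool move_arm, never from a script. Its argument "plan" is one flat list of numbers, 6 for each row, row after row: the shift along the world's x, y, z in units of 50 mm (1.0 is 50 mm), then the turn, a rotation vector about the world's x, y, z in rad. A call has 1 to 10 rows; each row is the pose to reach, as a shift and turn from the pose commanded when the call began; what a row does not reach only later rows make up. A row lasts 1/8 s, in which the tool goes at most 62.5 mm and 10.7 degrees, less where a joint would pass 70% of its speed; a pose out of reach is approached as far as the arm can. A call with a gripper value outside its range is refused whole. "grip" is the finger opening in mm, from 0 to 85.4, set as the call begins (left out, the last holds). The fingers move at their own pace and stop on an object; the grip force is fixed at half the most. Time passes only in rows, so rows that repeat a pose let the fingers close. It gives the time, the measured TCP pose, the force, the opening and the grip force at its end, in the units of the state.
- ctrl.get_obs(): the state, without advancing time (a new reading comes with each control period).
- ctrl.camera(name): name is "side" or "top" or "wrist"; returns a dict with "pixels" (400x640x3 uint8, red, green, blue), "fx", "fy", "cx", "cy" (pixels), "origin" and "attitude" of the camera in the world. Camera axes: x right, y down, z forward; pixel columns grow to the right and rows downward; lengths in m; the calibration is good to about 2 mm. A picture is of the moment at which its call begins. There is no depth.
- ctrl.hand_in(): hands the job in; it is judged then, once.
The state is a dict: "time_s": time; "q": joint angles; "dq": joint speeds; "joint_efforts": joint torques, N m; "eef_pos": TCP position; "eef_rot": TCP orientation; "wrist_force": force on the tool from outside, world axes, zero at the start; "torque": the same for the moment, N m; "opening": opening from 0.0 (shut) to 1.0 (fully open); "grasp_force": force on a finger pad.
Only numpy, scipy, OpenCV 4.12 (cv2) and the standard library are available. Lean on these libraries where they do the work, as an engineer would, in place of code of your own. Each camera call takes 0.05 s, during which the arm holds its last target. There are 200 camera calls.

TASK

Pick up the yellow dish by its wooden handle and hold it in the air under the mouth of the chute, raising it so that its rim pushes up the red lift plate and opens the gate, and catch all four white grinding stones in it. Then set the dish with the stones gently down, upright, in the middle of the round banding wheel and let go of it; the gate must be shut again. Let no stone fall beside the dish, and leave the jar, mug, bowl, beaker, brush and spatula where they are.

Things in the scene. Friction and masses are not known exactly. Their poses are not given: they have to be found in the camera images.
- dish: Yellow open-topped rectangular catch dish, outside 130 (its x) x 120 (its y) x 60 mm high, walls and floor 5 mm thick, about 0.16 kg. Origin: centre of the underside; z up. A straight wooden handle sticks out 95 mm from the middle of its -x wall (from x = -65 to -160 mm), 20 mm wide (y), 28 mm tall, from 30 to 58 mm above the dish's underside.
- dish_grip (a point): Point in the middle of the dish's wooden handle, 105 mm from the dish's origin along -x of the dish and 44 mm above its underside.
- chute: Open aluminium chute on wooden posts and a wooden foot (200 x 120 mm), sloping at 28 degrees, channel 40 mm wide inside, 48 outside, 260 mm long. Fixed. Origin: on the table straight below the lip of its lower end (the mouth); its +x points horizontally uphill, so stones slide out towards its -x. The foot starts 75 mm uphill of the origin; the posts also stand uphill of x = 100 mm.
- chute_mouth (a point): Middle of the mouth's lip (floor of the channel at the lower end), 190 mm above the table.
- gate (a joint): Red gate that slides straight up, in m: 0 = down, shut (stones held back), 0.045 = top stop. Stones pass from about 0.032 up. It weighs 70 g and falls shut by itself. One red piece: a blade across the channel 25 mm uphill of the mouth, two legs outside the channel (80 mm over all), and under the chute a flat lift plate that opens it when pushed up from below.
- lift_plate (a point): Middle of the underside of the gate's red lift plate: level plate 54 mm along the chute (from 6 to 60 mm uphill of the lip) and 80 mm across, underside 125 mm above the table when shut, 170 mm when fully up. There is room for the dish's uphill wall to push it up while the rest of the dish stands out below the mouth.
- wheel: Potter's banding wheel (does not turn): blue foot, round pale wooden top 210 mm in diameter, its upper face 90 mm above the table. Origin: centre of the underside of the foot.
- jar: Bystander: amber glass jar with black lid, 64 mm diameter, 85 mm high. Origin: centre of underside.
- mug: Bystander: blue mug, 80 mm diameter, 90 mm high. Origin: centre of underside.
- bowl: Bystander: terracotta bowl, 120 mm diameter, 50 mm high. Origin: centre of underside.
- beaker: Bystander: terracotta beaker, 76 mm diameter, 80 mm high. Origin: centre of underside.
- brush: Bystander: brush lying on the table, along its x.
- spatula: Bystander: spatula lying on the table, along its x.
- stone0: White ceramic grinding stone 1 of 4: short cylinder with domed ends, 30 mm diameter, 28 mm high, about 40 g, waiting in the chute behind the gate. Origin: its centre; its axes carry no meaning.
- stone1: White ceramic grinding stone 2 of 4: short cylinder with domed ends, 30 mm diameter, 28 mm high, about 40 g, waiting in the chute behind the gate. Origin: its centre; its axes carry no meaning.
- stone2: White ceramic grinding stone 3 of 4: short cylinder with domed ends, 30 mm diameter, 28 mm high, about 40 g, waiting in the chute behind the gate. Origin: its centre; its axes carry no meaning.
- stone3: White ceramic grinding stone 4 of 4: short cylinder with domed ends, 30 mm diameter, 28 mm high, about 40 g, waiting in the chute behind the gate. Origin: its centre; its axes carry no meaning.

How it is judged:
By the outcome, as a careful person would: the job done as asked, in the order asked, and still so for the second after the job is handed in, with the robot touching nothing.
It also fails if it takes over 59 s, if anything falls off the work surface, if the arm or the gripper's body presses on something with over 40 N, if the wrist force passes 120 N, or if a joint passes its speed limit or range.

## Working session

There is one attempt and no reset: what is moved stays moved. The work goes in short steps, Python scripts to look and compute and a tool call to move; the robot and the scene stay as the last step left them, time stands still between calls to the robot, and variables do not carry over. Pictures are saved under pics/ and viewed, at most 10 in all, crops included, and the job is handed in when it is done.

Besides the shell and the picture viewer there is one more tool, called after "Request:" as name(argument=value, ...), one argument or row to a line, values as JSON. move_arm: Moves the arm, as the interface text tells. Its arguments: {"type":"object","properties":{"plan":{"type":"array"},"grip":{"type":"number"}},"required":["plan"]}

```bash
mkdir -p pics; cat > h.py <<'E'
import numpy as np,cv2,json
from bench import ctrl
def snap(n,f):
    c=ctrl.camera(n); cv2.imwrite(f'pics/{f}.png',c['pixels'][:,:,::-1])
    json.dump({k:np.array(c[k]).tolist() for k in c if k!='pixels'},open(f'pics/{f}.json','w')); return c
def Rm(c):
    a=np.array(c['attitude'],float)
    if a.size==9: return a.reshape(3,3)
    from scipy.spatial.transform import Rotation as R
    return R.from_quat(np.r_[a[1:],a[0]]).as_matrix()
def load(f): return json.load(open(f'pics/{f}.json'))
def px2w(c,u,v,z):
    d=Rm(c)@np.array([(u-c['cx'])/c['fx'],(v-c['cy'])/c['fy'],1]); o=np.array(c['origin']); return o+d*(z-o[2])/d[2]
def w2px(c,p):
    q=Rm(c).T@(np.array(p)-np.array(c['origin'])); return np.array([c['fx']*q[0]/q[2]+c['cx'],c['fy']*q[1]/q[2]+c['cy']])
E
python3 - <<'E'
from h import *
for n in('top','side'):
    c=snap(n,n+'0'); print(n,c['fx'],c['cx'],c['cy'],c['origin'],c['attitude'])
o=ctrl.get_obs(); print(o['time_s'],o['eef_pos'],o['eef_rot'],o['opening'])
E
```

```text
top 494.5067154807917 323.22463600497105 200.22912730395106 [0.343724   0.04793774 1.39607971] [-0.04954957  0.70873732 -0.70055415  0.06678424]
side 470.8168513086 324.8814004185844 202.2909124327202 [0.32222953 0.80702092 1.01644627] [ 0.04722396 -0.09690912  0.92226056 -0.37123304]
0.1 [0.16731864 0.54954072 0.191682  ] [-2.70419250e-04  1.47356919e-01  9.89083076e-01 -7.30912555e-04] 1.0011542771745168
```

View pics/top0.png

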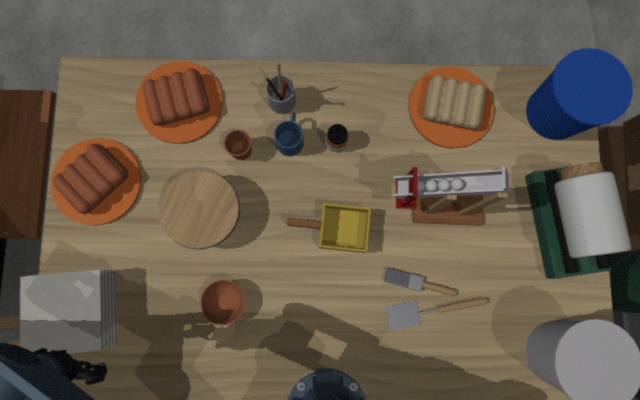

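View pics/side0.png

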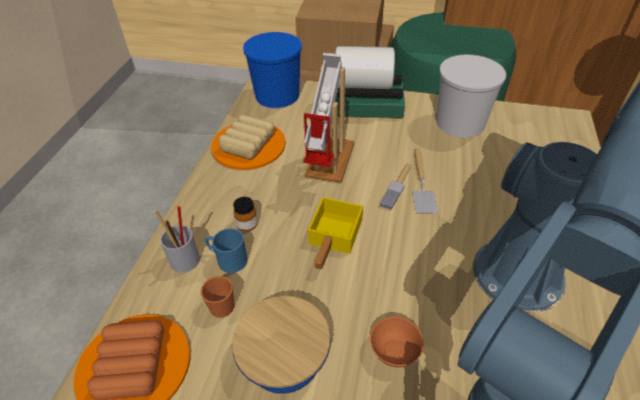

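Top view: robot at the bottom, dish around (345,229) with handle to the left to (288,223), chute mouth around (397,190) with uphill to the right, wheel centre about (199,208). I'll enlarge it.

```bash
python3 - <<'E'
import cv2
a=cv2.imread('pics/top0.png'); s=cv2.imread('pics/side0.png')
cv2.imwrite('pics/topc.png',cv2.resize(a[160:260,280:520],None,fx=3.3,fy=3.3,interpolation=cv2.INTER_CUBIC))
cv2.imwrite('pics/sidec.png',cv2.resize(s[50:280,270:400],None,fx=2.6,fy=2.6,interpolation=cv2.INTER_CUBIC))
E
```

```text
(no output)
```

View pics/topc.png

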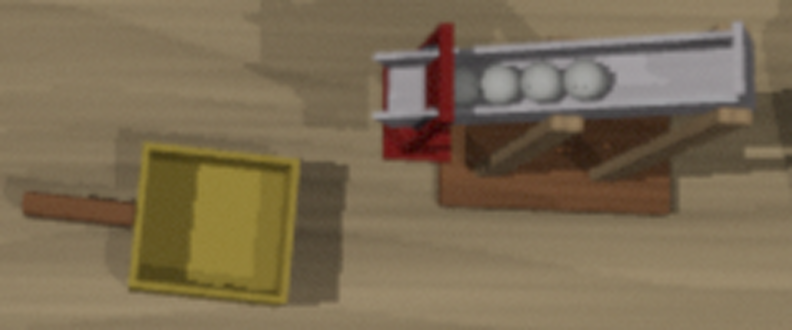

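View pics/sidec.png

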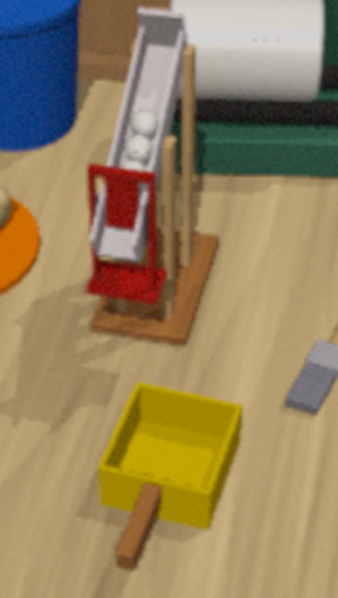

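Pixel readings in crop coordinates: dish rim corners (147,146), (299,160), (288,303), (131,290), and handle end (24,204). On the chute: foot corners, plate corners and stones. I'll fit poses from these.

```bash
python3 - <<'E'
from h import *
from scipy.optimize import least_squares as LS
T=load('top0');S=load('side0')
t=lambda u,v:np.array([u/3.3+280,v/3.3+160]); s=lambda u,v:np.array([u/2.6+270,v/2.6+50])
def W(p,l): c,n=np.cos(p[2]),np.sin(p[2]); return [p[0]+c*l[0]-n*l[1],p[1]+n*l[0]+c*l[1],l[2]]
D=[(T,t(147,146),(-.065,.06,.06)),(T,t(299,160),(.065,.06,.06)),(T,t(288,303),(.065,-.06,.06)),(T,t(131,290),(-.065,-.06,.06)),(T,t(24,204),(-.16,0,.058)),
(S,s(141,384),(.065,.06,.06)),(S,s(242,403),(.065,-.06,.06)),(S,s(100,472),(-.065,.06,.06)),(S,s(214,490),(-.065,-.06,.06))]
f=lambda p:np.concatenate([w2px(c,W(p,l))-u for c,u,l in D])
r=LS(f,[.3,0,-1.57]);print('dish',r.x,r.fun.round(1))
print('grip',W(r.x,(-.105,0,.044)))
C=[(T,t(440,208),(.075,-.06,'h')),(T,t(672,213),(.275,-.06,'h')),(T,t(384,160),(.006,-.04,.127)),(S,s(88,293),(.006,.04,.125)),(S,s(158,300),(.006,-.04,.125)),
(S,s(92,328),(.075,.06,0)),(S,s(182,341),(.075,-.06,0)),(S,s(218,237),(.275,-.06,'h'))]
st=[(T,t(501,84)),(T,t(543,83)),(T,t(587,80)),(S,s(138,150)),(S,s(145,124))]
def g(p):
    o=[w2px(c,W(p,[p[3] if k=='h' else k for k in l]))-u for c,u,l in C]
    o+=[w2px(c,W(p,(x,0,.19+x*np.tan(np.radians(28))+.015/np.cos(np.radians(28)))))-u for (c,u),x in zip(st,p[4:])]
    return np.concatenate(o)
r=LS(g,[.4,-.15,-1.57,.012,.06,.09,.12,.06,.09],loss='soft_l1');print('chute',r.x,g(r.x).round(1))
for l in [(0,.02,.19),(0,-.02,.19)]: print((w2px(T,W(r.x,l))-[280,160])*3.3,(w2px(S,W(r.x,l))-[270,50])*2.6)
# wheel
hsv=cv2.imread('pics/top0.png');
for u,v in[(160,208),(239,208),(199,169),(199,247)]: print(px2w(T,u,v,.09))
for u,v in[(337,133),(289,137),(238,143),(222,301)]: print('by',px2w(T,u,v,.08))
E
```

```text
dish [ 0.49001043 -0.04390538 -1.65371026] [-1.2 -0.1 -0.   0.2 -0.1  0.6 -0.5  0.  -0.8  0.8 -1.3 -1.7  0.7 -0.5
  0.  -2.3 -0.4  0.5]
grip [np.float64(0.4987064235604832), np.float64(0.060733902285279334), 0.044]
chute [ 0.57451706 -0.16851443 -1.58481796  0.00614147  0.06983387  0.09650253
  0.12387052  0.09337561  0.12122689] [ 0.3 -0.2 -0.1  0.1  0.4  0.5 -0.5 -0.9 -0.3  0.3 -0.6  0.5  1.9  1.
 -0.   0.1  0.   0.5 -0.  -0.1 -0.  -0.  -0.  -0.  -0.5 -0.1]
[391.72702063  70.83938596] [100.43491946 250.5007511 ]
[391.80940107 122.88130617] [137.14921193 255.56662022]
[0.5342425  0.44930258 0.09      ]
[0.53701799 0.24089399 0.09      ]
[0.64158379 0.351977   0.09      ]
[0.43235233 0.34141694 0.09      ]
by [ 0.75152655 -0.01948275  0.08      ]
by [0.73781633 0.11269391 0.08      ]
by [0.71841094 0.25181883 0.08      ]
by [0.29380182 0.27722792 0.08      ]
```

Request:
move_arm(
  plan=[0.66,-1.0,0,0,0,-0.136,1.32,-2.0,0,0,0,-0.272,1.98,-3.0,0,0,0,-0.408,2.64,-4.0,0,0,0,-0.544,3.3,-5.0,0,0,0,-0.68,3.96,-6.0,-0.2,0,0,-0.816,4.62,-7.0,-0.5,0,0,-0.952,5.28,-8.05,-0.8,0,0,-1.088,5.94,-9.05,-1.1,0,0,-1.224,6.59,-10.04,-1.24,0,0,-1.358],
  grip=70,
)

```text
time_s: 1.35
eef_pos: [0.4972, 0.0462, 0.1294]
eef_rot: [-0.001, 0.737, 0.675, -0.0]
wrist_force: [-0.1, 0.3, 0.4]
opening: 0.82
grasp_force: 0.0
```

```bash
python3 - <<'E'
from h import *
c=snap('wrist','w1'); o=ctrl.get_obs(); print(o['time_s'],o['eef_pos'],o['eef_rot'],o['q'])
for x in(-.065,-.16):
  for y in (-.01,.01):
    a=-1.6537;p=[.49+np.cos(a)*x-np.sin(a)*y,-.0439+np.sin(a)*x+np.cos(a)*y,.058];print(x,y,w2px(c,p))
E
```

```text
1.4 [0.50094319 0.04023153 0.12930168] [ 1.80999812e-03  7.40454794e-01  6.72103453e-01 -6.08632348e-04] [-0.15410515  0.0861261   1.84846804 -0.00345035  1.20494994 -0.05617288]
-0.065 -0.01 [311.24525304 218.25813055]
-0.065 0.01 [333.81759769 218.1819693 ]
-0.16 -0.01 [309.51144551 106.69597342]
-0.16 0.01 [334.56416564 106.5753684 ]
```

View pics/w1.png

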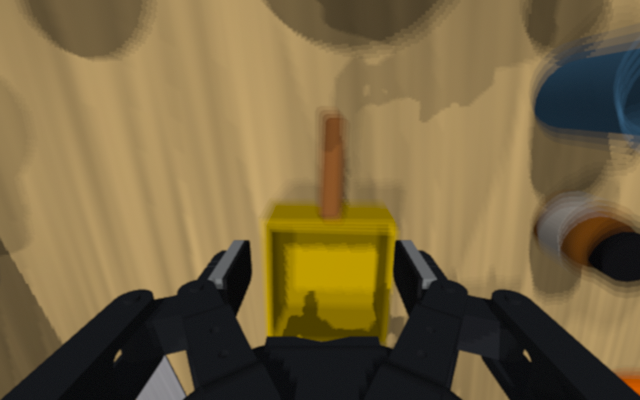

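The handle shows at columns 320–343, against a predicted 310–334, but the picture is motion-blurred. I'll settle the arm and look again.

Request:
move_arm(
  plan=[0,0,0,0,0,0,0,0,0,0,0,0,0,0,0,0,0,0],
)

```text
time_s: 1.78
eef_pos: [0.4965, 0.0494, 0.1307]
eef_rot: [-0.0, 0.735, 0.678, 0.0]
wrist_force: [-0.5, -0.4, 0.6]
opening: 0.818
grasp_force: 0.0
```

```bash
python3 - <<'E'
from h import *
c=snap('wrist','w2'); o=ctrl.get_obs(); print(o['time_s'],o['eef_pos'],o['eef_rot'])
for x in(-.065,-.16):
  for y in (-.01,.01):
    a=-1.6537;p=[.49+np.cos(a)*x-np.sin(a)*y,-.0439+np.sin(a)*x+np.cos(a)*y,.058];print(x,y,w2px(c,p))
h=cv2.cvtColor(c['pixels'],cv2.COLOR_RGB2HSV)
for v in (120,150,180,200):
  m=np.where((h[v,280:380,0]<12)&(h[v,280:380,1]>120))[0]+280; print(v,m.min() if len(m) else 0,m.max() if len(m) else 0)
y=(h[:,:,0]>22)&(h[:,:,0]<32)&(h[:,:,1]>220)
n,l,s,ce=cv2.connectedComponentsWithStats(y.astype('uint8'));i=1+s[1:,4].argmax();print(s[i])
for x,yy in((-.065,-.06),(-.065,.06)):
    a=-1.6537;print(w2px(c,[.49+np.cos(a)*x-np.sin(a)*yy,-.0439+np.sin(a)*x+np.cos(a)*yy,.06]))
E
```

```text
1.825 [0.49664078 0.04931991 0.13072474] [6.29654597e-05 7.35024210e-01 6.78040843e-01 1.47946232e-04]
-0.065 -0.01 [311.99317564 220.88635288]
-0.065 0.01 [334.39023754 220.95345412]
-0.16 -0.01 [311.22592528 110.55492207]
-0.16 0.01 [336.06431259 110.62614382]
120 0 0
150 0 0
180 0 0
200 0 0
[  260   201   134   141 16736]
[255.53307442 221.54033417]
[390.87233367 221.94593831]
```

Request:
move_arm(
  plan=[0.05,0,-0.4,0,0,0,0.05,0,-0.9,0,0,0,0.05,0,-1.4,0,0,0,0.05,0,-1.8,0,0,0,0.05,0,-2.05,0,0,0,0.05,0,-2.12,0,0,0,0.05,0,-2.12,0,0,0,0.05,0,-2.12,0,0,0],
)

```text
time_s: 2.82
eef_pos: [0.5003, 0.048, 0.0253]
eef_rot: [0.001, 0.736, 0.677, 0.0]
wrist_force: [-0.5, 0.5, -0.3]
opening: 0.824
grasp_force: 0.0
```

```bash
python3 - <<'E'
from h import *
c=snap('wrist','w3'); o=ctrl.get_obs(); print(o['time_s'],o['eef_pos'],o['wrist_force'])
E
```

```text
2.875 [0.50032001 0.04797177 0.02528357] [ 0.20360197 -0.64811416  0.62885025]
```

View pics/w3.png

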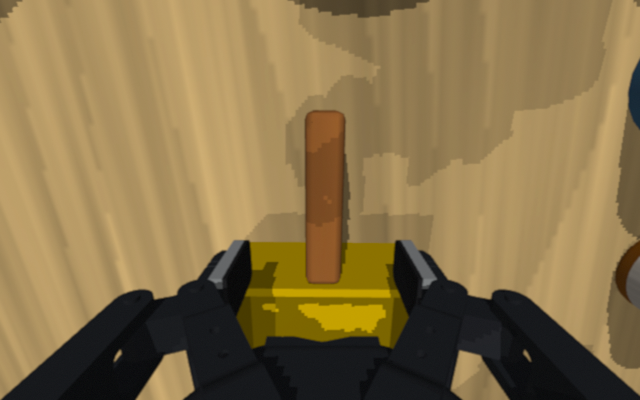

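The handle is centred (columns 306–344), with its root at row 283. I'll check the projection before closing.

```bash
python3 - <<'E'
from h import *
c=load('w3'); a=-1.6537
for x in(-.065,-.092,-.16): print(x,w2px(c,[.49+np.cos(a)*x,-.0439+np.sin(a)*x,.058]))
for z in (.025,.044,.058): print(z,w2px(c,[.5003,.048,z]))
E
```

```text
-0.065 [316.8771247  287.90635542]
-0.092 [316.65847904 243.80119848]
-0.16 [316.00525014 112.03199972]
0.025 [321.67235889 220.56029945]
0.044 [321.64713715 232.52163206]
0.058 [321.6249281  243.05420247]
```

Request:
move_arm(
  plan=[0.03,0,0,0,0,0,0.03,0,0,0,0,0,0.03,0,0,0,0,0,0.03,0,0,0,0,0,0.03,0,0,0,0,0,0.03,0,0,0,0,0,0.03,0,0,0,0,0,0.03,0,0,0,0,0],
  grip=0,
)

```text
time_s: 3.88
eef_pos: [0.5011, 0.048, 0.0245]
eef_rot: [-0.0, 0.736, 0.677, -0.0]
wrist_force: [0.0, -0.3, -0.2]
opening: 0.003
grasp_force: 0.0
```

Opening is 0 with no force, so the fingers have missed the handle. I'll look.

```bash
python3 - <<'E'
from h import *
c=snap('wrist','w4'); s=snap('side','s4')
a=cv2.resize(c['pixels'],(480,300)); b=cv2.resize(s['pixels'][140:300,240:400],(300,300),interpolation=cv2.INTER_CUBIC)
cv2.imwrite('pics/m4.png',np.hstack([a,b])[:,:,::-1])
print(w2px(s,[.5003,.048,.044]))
E
```

```text
[326.05478596 245.39642835]
```

View pics/m4.png

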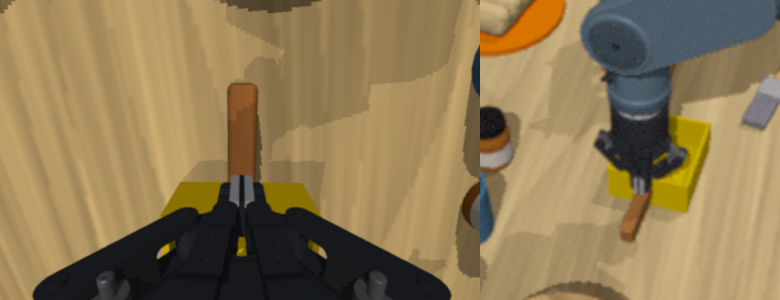

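```bash
python3 - <<'E'
from h import *
c=load('w4'); print(c['fx'],c['origin']); R=Rm(c)
o=ctrl.get_obs(); print(o['eef_pos'],o['eef_rot'],o['q'],o['opening'])
for z in(.0245,.0435,.058,.08): print(z,(R.T@(np.array([.501,.048,z])-c['origin'])),w2px(c,[.501,.048,z]),w2px(load('s4'),[.501,.048,z]))
a=cv2.imread('pics/w4.png')[200:330,260:380];b=cv2.imread('pics/s4.png')[190:270,290:360]
cv2.imwrite('pics/m5.png',np.hstack([cv2.resize(a,(430,466),interpolation=cv2.INTER_CUBIC),cv2.resize(b,(366,466),interpolation=cv2.INTER_CUBIC)][:2]) )
E
```

```text
304.02583263850903 [0.507336033727822, 0.11838985403852133, 0.20569377263192332]
[0.50109205 0.04804297 0.0244898 ] [-1.79440535e-08  7.35860834e-01  6.77132803e-01 -1.00257211e-06] [-1.40618220e-01  2.49315762e-01  1.90771969e+00 -1.83475882e-06
  9.84558500e-01 -5.75393372e-02] 0.001097256032620895
0.0245 [-0.00027779  0.01690244  0.19375317] [321.56860148 220.80878772] [325.89595384 249.94768108]
0.0435 [-0.00030161  0.0222421   0.17551893] [321.48205713 232.81323804] [325.79795469 245.47348541]
0.058 [-0.00031979  0.0263171   0.16160333] [321.40287053 243.79710333] [325.72170091 241.99208444]
0.08 [-0.00034737  0.03249987  0.14049   ] [321.25276908 264.61747298] [325.60350417 236.59575846]
```

View pics/m5.png

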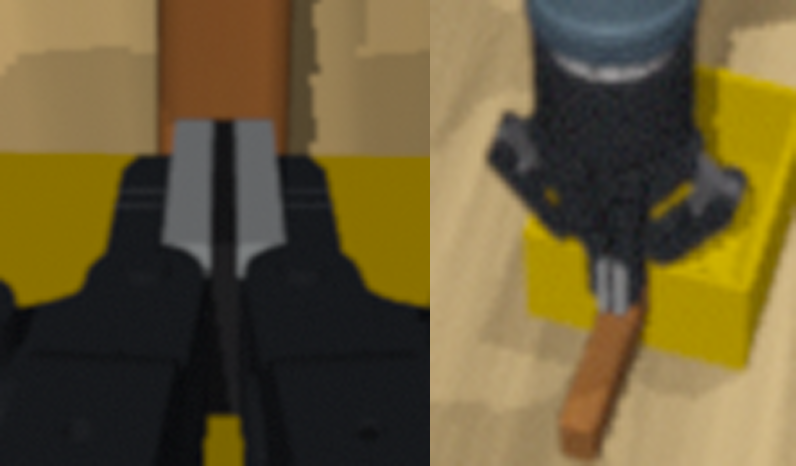

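```bash
python3 - <<'E'
from h import *
from scipy.optimize import fsolve
w=load('w4');s=load('s4')
for rw,rs in((233.5,243.7),(233.5,242.5),(233.5,245)):
  print(rw,rs,fsolve(lambda p:[w2px(w,[.501,*p])[1]-rw,w2px(s,[.501,*p])[1]-rs],[.05,.06]))
for y in(.048,.054,.059):
  for z in (.0245,.058,.067): print(y,z,w2px(w,[.501,y,z])[1].round(1),w2px(s,[.501,y,z])[1].round(1))
E
```

```text
233.5 243.7 [0.05407165 0.05828313]
233.5 242.5 [0.05870787 0.06882345]
233.5 245 [0.04895595 0.04665274]
0.048 0.0245 220.8 249.9
0.048 0.058 243.8 242.0
0.048 0.067 251.6 239.8
0.054 0.0245 212.0 251.7
0.054 0.058 233.4 243.7
0.054 0.067 240.7 241.6
0.059 0.0245 204.5 253.2
0.059 0.058 224.6 245.2
0.059 0.067 231.5 243.0
```

The tips triangulate to about the handle's top, z ≈ 0.058, although the TCP reads 0.0245. Free-air test: raise the arm, shut the gripper and compare the tip row. Row 233 again would mean the fingers are shorter than claimed.

Request:
move_arm(
  plan=[0,0,0.3,0,0,0,0,0,0.8,0,0,0,0,0,1,0,0,0,0,0,1,0,0,0,0,0,1,0,0,0],
)

```text
time_s: 4.6
eef_pos: [0.5005, 0.0481, 0.0739]
eef_rot: [-0.0, 0.736, 0.677, -0.0]
wrist_force: [-0.1, 0.2, 0.0]
opening: 0.001
grasp_force: 0.0
```

```bash
python3 - <<'E'
from h import *
c=snap('wrist','w5'); o=ctrl.get_obs(); print(o['eef_pos'],o['opening'],o['wrist_force'])
for f in('w4','w5'):
  a=cv2.imread(f'pics/{f}.png')
  for v in range(196,250,4): print(f,v,a[v,314],a[v,322],a[v,330])
cv2.imwrite('pics/m6.png',cv2.resize(cv2.imread('pics/w5.png')[160:330,240:400],None,fx=3.5,fy=3.5,interpolation=cv2.INTER_CUBIC))
E
```

```text
[0.5003841  0.0481034  0.07372718] -0.0002166092807997884 [0.17194392 0.68173859 0.55430231]
w4 196 [ 34  73 118] [ 36  74 121] [ 36  76 124]
w4 200 [ 35  74 119] [ 35  73 121] [ 36  76 124]
w4 204 [ 34  72 119] [ 33  73 121] [ 34  75 124]
w4 208 [ 34  73 119] [ 35  74 121] [ 35  76 124]
w4 212 [ 34  73 119] [ 35  73 121] [ 36  76 124]
w4 216 [ 34  73 118] [ 35  73 121] [ 35  75 123]
w4 220 [ 34  73 119] [ 35  75 121] [ 34  75 123]
w4 224 [ 34  73 120] [ 34  75 121] [ 35  75 123]
w4 228 [ 33  74 120] [ 34  75 121] [ 36  76 124]
w4 232 [ 46  75 113] [ 33  68 108] [ 47  76 116]
w4 236 [103 102 100] [21 19 20] [104 103 101]
w4 240 [103 101 100] [20 18 19] [104 103 101]
w4 244 [103 102 100] [20 19 19] [103 102 100]
w4 248 [104 102 100] [20 19 19] [103 102 100]
w5 196 [ 41  85 138] [ 39  86 139] [ 40  87 143]
w5 200 [ 40  84 138] [ 40  87 141] [ 41  88 143]
w5 204 [ 41  85 137] [ 40  87 141] [ 41  88 143]
w5 208 [ 42  85 139] [ 39  86 140] [ 41  88 143]
w5 212 [ 41  86 139] [ 40  87 140] [ 42  88 143]
w5 216 [ 39  86 139] [ 40  86 141] [ 42  89 144]
w5 220 [ 40  86 139] [ 39  86 140] [ 41  88 143]
w5 224 [ 40  86 140] [ 40  86 141] [ 39  87 141]
w5 228 [ 41  86 140] [ 40  86 141] [ 41  88 142]
w5 232 [ 50  85 131] [ 36  78 126] [ 50  86 132]
w5 236 [102 100  99] [19 18 18] [102 101  99]
w5 240 [101 100  98] [22 21 21] [103 101 100]
w5 244 [102 101  98] [20 18 19] [102 100  99]
w5 248 [102 101  99] [20 18 18] [102 100  99]
```

View pics/m6.png

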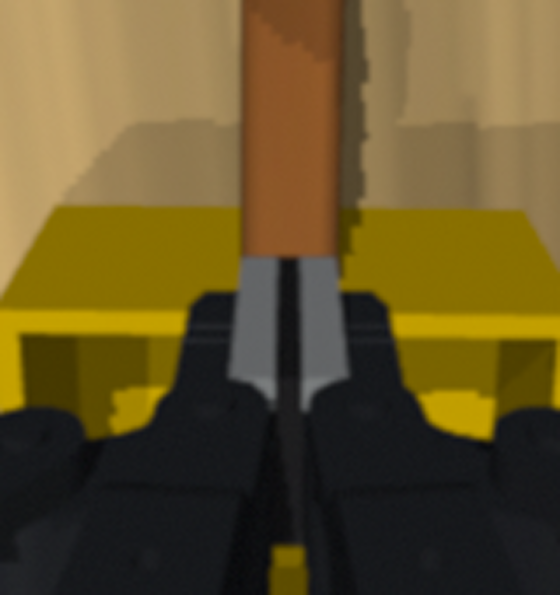

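In free air the tip row is again 233.5, so the fingers end about 34–40 mm above the reported TCP. I'll correct for that by descending to a TCP of about −0.012, watching the force.

Request:
move_arm(
  plan=[0.02,0,0,0,0,0,0.02,0,0,0,0,0,0.02,0,-0.3,0,0,0,0.02,0,-0.6,0,0,0,0.02,0,-0.9,0,0,0,0.02,0,-1.1,0,0,0,0.02,0,-1.25,0,0,0,0.02,0,-1.35,0,0,0,0.02,0,-1.4,0,0,0],
  grip=60,
)

```text
time_s: 5.78
eef_pos: [0.5022, 0.048, 0.0044]
eef_rot: [0.0, 0.736, 0.677, 0.0]
wrist_force: [0.3, -0.3, 0.1]
opening: 0.701
grasp_force: 0.0
```

Request:
move_arm(
  plan=[0,0,-0.06,0,0,0,0,0,-0.12,0,0,0,0,0,-0.18,0,0,0,0,0,-0.24,0,0,0,0,0,-0.3,0,0,0,0,0,-0.3,0,0,0],
)

```text
time_s: 6.52
eef_pos: [0.5018, 0.0481, -0.0108]
eef_rot: [-0.0, 0.736, 0.677, -0.0]
wrist_force: [-0.3, 0.2, -0.5]
opening: 0.7
grasp_force: 0.0
```

No contact, so I'll close.

Request:
move_arm(
  plan=[0,0,0,0,0,0,0,0,0,0,0,0,0,0,0,0,0,0,0,0,0,0,0,0,0,0,0,0,0,0,0,0,0,0,0,0],
  grip=0,
)

```text
time_s: 7.28
eef_pos: [0.5023, 0.048, -0.0103]
eef_rot: [0.0, 0.736, 0.677, 0.0]
wrist_force: [-1.2, 0.1, 4.7]
opening: 0.222
grasp_force: 59.3
```

```bash
python3 - <<'E'
from h import *
s=snap('side','s7'); c=snap('wrist','w7'); o=ctrl.get_obs(); print(o['time_s'],o['eef_pos'],o['opening'],o['grasp_force'],o['wrist_force'],o['torque'])
a=cv2.imread('pics/w7.png')
for v in range(200,264,3): print(v,a[v,304],a[v,322],a[v,340])
E
```

```text
7.375 [ 0.50228569  0.04802784 -0.01025951] 0.22370895047437667 59.28583323955536 [-0.86948372  0.83007017  6.06214487] [-0.04249318  0.27578444 -0.02668097]
200 [ 32  68 113] [ 35  76 124] [ 36  76 123]
203 [ 33  69 112] [ 36  76 124] [ 36  76 123]
206 [ 33  69 113] [ 35  76 124] [ 36  76 123]
209 [ 33  69 112] [ 37  76 125] [ 36  75 122]
212 [ 34  69 112] [ 37  76 124] [ 35  75 121]
215 [ 31  68 111] [ 36  75 124] [ 35  73 120]
218 [ 32  69 112] [ 35  75 124] [ 35  74 120]
221 [ 31  69 112] [ 36  76 124] [ 34  73 120]
224 [ 33  70 112] [ 35  75 124] [ 35  73 119]
227 [ 33  70 113] [ 35  74 124] [ 34  73 119]
230 [ 33  70 112] [ 36  75 124] [ 33  72 117]
233 [ 33  70 113] [ 35  75 124] [ 34  72 117]
236 [ 33  69 112] [ 35  74 124] [ 33  72 117]
239 [ 34  70 113] [ 35  75 124] [ 32  71 116]
242 [ 32  70 112] [ 36  75 124] [ 33  72 117]
245 [ 31  69 112] [ 35  76 125] [ 33  71 116]
248 [ 32  70 112] [ 34  75 123] [ 33  71 115]
251 [ 33  70 113] [ 36  77 124] [ 31  70 115]
254 [ 32  70 113] [ 35  77 124] [ 33  70 115]
257 [ 33  69 113] [ 36  77 124] [ 33  70 113]
260 [ 33  69 113] [ 35  77 124] [ 32  70 113]
263 [ 32  68 113] [ 35  77 123] [ 32  70 113]
```

Gripped: 19 mm opening, 59 N. I'll lift 45 mm and check for droop.

Request:
move_arm(
  plan=[0,0,0.1,0,0,0,0,0,0.25,0,0,0,0,0,0.45,0,0,0,0,0,0.65,0,0,0,0,0,0.8,0,0,0,0,0,0.9,0,0,0,0,0,0.9,0,0,0,0,0,0.9,0,0,0],
)

```text
time_s: 8.38
eef_pos: [0.5018, 0.0481, 0.0342]
eef_rot: [-0.0, 0.736, 0.677, -0.0]
wrist_force: [0.4, 0.3, -1.6]
opening: 0.224
grasp_force: 58.6
```

```bash
python3 - <<'E'
from h import *
s=snap('side','s8'); c=snap('wrist','w8'); t=snap('top','t8'); o=ctrl.get_obs(); print(o['time_s'],o['eef_pos'],o['opening'],o['grasp_force'],o['wrist_force'],o['torque'])
for f in('w7','w8'):
  h=cv2.cvtColor(cv2.imread(f'pics/{f}.png'),cv2.COLOR_BGR2HSV)
  for u in(270,290,360,375):
    y=np.where((h[150:340,u,0]>20)&(h[150:340,u,0]<34)&(h[150:340,u,1]>200))[0]+150; print(f,u,y.min(),y.max(),'maxV', y.min()+h[y.min():y.max(),u,2].argmax())
a=cv2.imread('pics/s8.png')[130:290,240:420];b=cv2.imread('pics/w8.png')[150:340,220:420]
cv2.imwrite('pics/m8.png',np.hstack([cv2.resize(a,(420,373),interpolation=cv2.INTER_CUBIC),cv2.resize(b,(370,373))]))
E
```

```text
8.525 [0.50177428 0.04807209 0.03411928] 0.22000349099575658 58.60346496105194 [-0.26132533 -0.43822784 -1.39950002] [ 0.14520133 -0.03452942 -0.01331653]Traceback (most recent call last):
  File "<stdin>", line 6, in <module>
    return umr_minimum(a, axis, None, out, keepdims, initial, where)
ValueError: zero-size array to reduction operation minimum which has no identity
```

```bash
python3 - <<'E'
from h import *
A=cv2.imread('pics/w7.png');B=cv2.imread('pics/w8.png')
for f,I in(('w7',A),('w8',B)):
  h=I.astype(int); y=((h[:,:,2]-h[:,:,0])>80)&(abs(h[:,:,2]-h[:,:,1])<45)&(h[:,:,1]>80)
  for u in(265,275,365,378):
    v=np.where(y[180:350,u])[0]+180; print(f,u,v.min() if len(v) else None, v.max() if len(v) else None,[int(I[k,u].sum()) for k in range(280,312,2)])
  r=[np.where(y[v])[0] for v in(262,280,296)]; print([(k.min(),k.max()) for k in r if len(k)])
  # handle end
  hh=((h[:,:,2]-h[:,:,0])>60)&(h[:,:,2]-h[:,:,1]>30)
  v=np.where(hh[60:240,322])[0]+60; print('handle top rows',v.min(),v.max())
E
```

```text
w7 265 266 269 [78, 81, 77, 79, 76, 79, 78, 79, 74, 71, 65, 74, 78, 76, 70, 77]
w7 275 None None [79, 74, 77, 82, 77, 80, 75, 79, 79, 64, 72, 80, 80, 74, 80, 78]
w7 365 None None [75, 78, 75, 81, 76, 78, 75, 77, 76, 65, 74, 77, 76, 78, 77, 78]
w7 378 None None [74, 71, 74, 79, 76, 79, 79, 75, 80, 66, 65, 77, 78, 82, 79, 76]
[(np.int64(20), np.int64(639)), (np.int64(0), np.int64(639)), (np.int64(0), np.int64(636))]
handle top rows 112 239
w8 265 185 269 [79, 79, 75, 73, 77, 78, 75, 76, 77, 70, 61, 72, 78, 77, 75, 79]
w8 275 None None [78, 76, 79, 77, 73, 78, 76, 73, 76, 61, 66, 77, 74, 79, 75, 70]
w8 365 None None [74, 80, 76, 73, 77, 75, 75, 76, 75, 62, 72, 76, 77, 75, 79, 78]
w8 378 268 268 [79, 76, 79, 75, 76, 76, 76, 79, 78, 73, 65, 75, 75, 79, 70, 76]
[(np.int64(35), np.int64(581)), (np.int64(0), np.int64(577)), (np.int64(3), np.int64(573))]
handle top rows 112 239
```

```bash
cat >> h.py <<'E'
def ymask(I): # BGR yellow
    h=I.astype(int); return (((h[:,:,2]-h[:,:,0])>70)&(abs(h[:,:,2]-h[:,:,1])<45)&(h[:,:,2]-h[:,:,0]>h[:,:,2]*.7)).astype('uint8')
def dishpts(o,yaw,z,pitch=0):
    P=[]
    for x in(-.065,.065):
        for y in(-.06,.06):
            for q in(0,.06):
                xr=x+.09; zr=q-.044; xp=xr*np.cos(pitch)+zr*np.sin(pitch)-.09; zp=-xr*np.sin(pitch)+zr*np.cos(pitch)+.044
                P.append([o[0]+np.cos(yaw)*xp-np.sin(yaw)*y,o[1]+np.sin(yaw)*xp+np.cos(yaw)*y,z+zp])
    return np.array(P)
def hullcmp(f,o,yaw,z,pitch=0):
    I=cv2.imread(f'pics/{f}.png');c=load(f);m=ymask(I);n,l,s,ce=cv2.connectedComponentsWithStats(m);
    i=1+s[1:,4].argmax(); ys,xs=np.where(l==i); p=np.array([w2px(c,k) for k in dishpts(o,yaw,z,pitch)])
    g=lambda a:[a[:,0].min(),a[:,0].max(),a[:,1].min(),a[:,1].max(),(a[:,0]+a[:,1]).min(),(a[:,0]+a[:,1]).max(),(a[:,0]-a[:,1]).min(),(a[:,0]-a[:,1]).max()]
    print(f,'obs',np.round(g(np.c_[xs,ys]),0),'pred',np.round(g(p),1))
E
python3 - <<'E'
from h import *
u=np.array([-.0828,-.9966])
for r in(.0905,.093):
  for pit in(0,.06):
    print(r,pit); hullcmp('s7',np.array([.5023,.048])+r*u,-1.654,0,pit if 0 else 0); hullcmp('s8',np.array([.5018,.0481])+r*u,-1.654,.044,pit); hullcmp('t8',np.array([.5018,.0481])+r*u,-1.654,.044,pit)
for f in('w7','w8'):
  h=cv2.imread(f'pics/{f}.png').astype(int); m=(h[:,:,2]-h[:,:,0]>60)&(h[:,:,2]-h[:,:,1]>30)
  print(f,[(np.where(m[v,270:375])[0].min()+270,np.where(m[v,270:375])[0].max()+270) for v in(116,118,130,180,220)])
E
```

```text
0.0905 0
s7 obs [334 361 201 252 543 601  85 155] pred [306.6 362.  196.2 253.3 517.4 602.7  64.  157.2]
s8 obs [334 362 190 242 531 591  95 167] pred [306.  362.8 185.2 243.1 506.2 593.1  73.7 169.1]
t8 obs [221 221 104 104 325 325 117 117] pred [318.5 371.9 199.9 251.2 523.  618.2  71.8 167.3]
0.0905 0.06
s7 obs [334 361 201 252 543 601  85 155] pred [306.6 362.  196.2 253.3 517.4 602.7  64.  157.2]
s8 obs [334 362 190 242 531 591  95 167] pred [306.2 362.7 187.4 244.2 508.5 593.9  72.3 166.8]
t8 obs [221 221 104 104 325 325 117 117] pred [317.5 371.7 200.1 251.3 523.5 618.3  70.8 166.5]
0.093 0
s7 obs [334 361 201 252 543 601  85 155] pred [306.9 362.2 195.6 252.6 517.  602.3  64.9 158.1]
s8 obs [334 362 190 242 531 591  95 167] pred [306.3 363.  184.6 242.4 505.8 592.6  74.7 170. ]
t8 obs [221 221 104 104 325 325 117 117] pred [319.4 372.8 200.  251.3 524.1 619.2  72.6 168.1]
0.093 0.06
s7 obs [334 361 201 252 543 601  85 155] pred [306.9 362.2 195.6 252.6 517.  602.3  64.9 158.1]
s8 obs [334 362 190 242 531 591  95 167] pred [306.5 362.9 186.8 243.5 508.2 593.5  73.3 167.6]
t8 obs [221 221 104 104 325 325 117 117] pred [318.4 372.6 200.2 251.4 524.5 619.3  71.7 167.4]
w7 [(np.int64(301), np.int64(346)), (np.int64(300), np.int64(347)), (np.int64(299), np.int64(348)), (np.int64(300), np.int64(346)), (np.int64(300), np.int64(345))]
w8 [(np.int64(302), np.int64(346)), (np.int64(300), np.int64(347)), (np.int64(299), np.int64(348)), (np.int64(299), np.int64(346)), (np.int64(300), np.int64(345))]
```

No droop: the side view shifts match a pitch of 0. Now I'll move under the mouth.

Request:
move_arm(
  plan=[0.15,-0.15,0,0,0,0.01,0.4,-0.4,0,0,0,0.02,0.65,-0.7,0,0,0,0.03,0.9,-1.0,0,0,0,0.04,1.15,-1.3,0,0,0,0.05,1.35,-1.55,0,0,0,0.06,1.45,-1.67,0,0,0,0.069,1.49,-1.71,0,0,0,0.069,1.49,-1.71,0,0,0,0.069,1.49,-1.71,0,0,0,0.069],
)

```text
time_s: 9.78
eef_pos: [0.5762, -0.0369, 0.0344]
eef_rot: [-0.0, 0.712, 0.702, -0.0]
wrist_force: [0.5, 0.5, -1.4]
opening: 0.227
grasp_force: 58.6
```

```bash
python3 - <<'E'
from h import *
s=snap('side','s9'); t=snap('top','t9'); o=ctrl.get_obs(); print(o['time_s'],o['eef_pos'],o['eef_rot'],o['grasp_force'],o['wrist_force'],o['torque'])
u=np.array([np.cos(-1.585),np.sin(-1.585)]); hullcmp('s9',np.array(o['eef_pos'][:2])+.0905*u,-1.585,.044)
a=cv2.imread('pics/s9.png')[80:260,240:420];b=cv2.imread('pics/t9.png')[150:250,320:480]
cv2.imwrite('pics/m9.png',np.hstack([cv2.resize(a,(400,400),interpolation=cv2.INTER_CUBIC),cv2.resize(b,(400,400),interpolation=cv2.INTER_CUBIC)]))
E
```

```text
9.875 [ 0.57635611 -0.03700469  0.03452228] [-9.96122233e-05  7.11859759e-01  7.02321631e-01 -3.01781562e-05] 58.587496876716614 [-0.4717946   0.09594251 -2.457491  ] [ 0.16799013  0.03734574 -0.03445999]
s9 obs [313 340 165 214 483 542 102 172] pred [286.1 338.7 162.3 214.4 460.9 543.3  79.9 170.6]
```

View pics/m9.png

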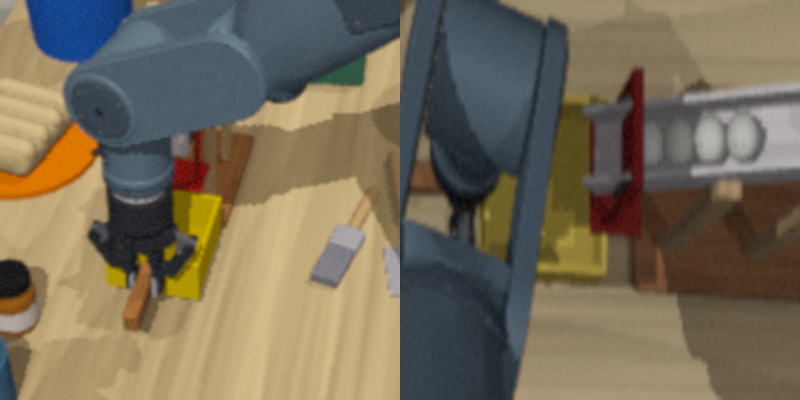

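The dish (rim at 0.104) stands under the mouth with its uphill wall beneath the red plate. I'll raise it slowly to push the plate up and hold.

Request:
move_arm(
  plan=[0,0,0.1,0,0,0,0,0,0.2,0,0,0,0,0,0.3,0,0,0,0,0,0.4,0,0,0,0,0,0.5,0,0,0,0,0,0.6,0,0,0,0,0,0.7,0,0,0,0,0,0.8,0,0,0],
)

```text
time_s: 10.88
eef_pos: [0.5765, -0.0374, 0.0747]
eef_rot: [-0.0, 0.712, 0.702, -0.0]
wrist_force: [0.4, 0.2, -3.3]
opening: 0.224
grasp_force: 58.4
```

Request:
move_arm(
  plan=[0,0,0.15,0,0,0,0,0,0.3,0,0,0,0,0,0.4,0,0,0,0,0,0.4,0,0,0,0,0,0.4,0,0,0,0,0,0.4,0,0,0,0,0,0.4,0,0,0,0,0,0.4,0,0,0],
)

```text
time_s: 11.88
eef_pos: [0.5764, -0.0374, 0.0942]
eef_rot: [-0.0, 0.712, 0.702, -0.0]
wrist_force: [-0.7, 0.7, -3.1]
opening: 0.223
grasp_force: 60.1
```

```bash
python3 - <<'E'
from h import *
s=snap('side','s10'); t=snap('top','t10'); w=snap('wrist','w10');o=ctrl.get_obs(); print(o['time_s'],o['eef_pos'],o['grasp_force'],o['wrist_force'],o['torque'])
for f in('t9','t10'):
  I=cv2.imread(f'pics/{f}.png').astype(int); r=(I[:,:,2]>1.6*I[:,:,1])&(I[:,:,2]>70)&(I[:,:,1]<60); r[:160]=0;r[230:]=0;r[:,:380]=0;r[:,450:]=0
  ys,xs=np.where(r); print(f,'red',xs.min(),xs.max(),ys.min(),ys.max())
  g=I.min(2)
  for v in(184,186,188): print(v,g[v,395:475].tolist())
E
```

```text
12.025 [ 0.57655214 -0.03745036  0.09443069] 60.09864270687103 [-0.35020081  1.78284515 -4.4716892 ] [ 0.37998621  0.03606899 -0.02977715]
t9 red 396 417 167 209
184 [23, 23, 40, 69, 81, 84, 83, 85, 85, 86, 81, 82, 76, 53, 20, 2, 8, 3, 14, 14, 22, 31, 67, 105, 111, 113, 114, 114, 106, 98, 83, 82, 92, 99, 103, 108, 109, 115, 115, 117, 113, 107, 111, 142, 157, 167, 174, 176, 180, 179, 177, 171, 163, 147, 122, 114, 144, 158, 166, 173, 177, 178, 178, 177, 172, 163, 149, 128, 108, 97, 102, 133, 171, 175, 175, 175, 173, 176, 174, 174]
186 [24, 24, 42, 72, 81, 83, 83, 87, 80, 83, 82, 82, 75, 56, 15, 8, 9, 12, 9, 24, 23, 26, 68, 107, 115, 120, 120, 117, 112, 100, 80, 85, 94, 98, 105, 108, 111, 117, 118, 119, 115, 106, 93, 113, 145, 150, 167, 174, 175, 176, 174, 166, 158, 141, 115, 104, 128, 149, 154, 153, 168, 166, 159, 168, 164, 154, 136, 118, 99, 91, 120, 156, 161, 163, 161, 163, 162, 162, 163, 163]
188 [29, 22, 52, 84, 92, 86, 82, 83, 83, 83, 83, 84, 77, 56, 22, 14, 14, 8, 15, 14, 23, 26, 69, 104, 113, 117, 116, 114, 107, 100, 82, 82, 88, 96, 103, 106, 111, 112, 114, 112, 108, 97, 84, 94,
[... 526 characters left out ...]
74, 174, 175, 174]
186 [76, 62, 67, 79, 83, 81, 91, 97, 101, 100, 97, 98, 98, 98, 97, 90, 67, 16, 7, 16, 9, 9, 16, 13, 25, 51, 79, 93, 94, 96, 97, 96, 98, 95, 96, 94, 97, 97, 98, 96, 97, 94, 95, 94, 93, 91, 96, 95, 91, 91, 91, 94, 90, 91, 92, 93, 91, 92, 90, 85, 90, 93, 89, 121, 161, 165, 162, 162, 162, 161, 161, 163, 161, 162, 163, 161, 162, 161, 162, 162]
188 [84, 84, 88, 94, 95, 86, 91, 98, 97, 94, 93, 98, 93, 93, 94, 87, 64, 20, 11, 5, 14, 15, 20, 15, 21, 43, 71, 84, 90, 87, 84, 83, 82, 87, 83, 81, 81, 81, 80, 82, 83, 82, 80, 82, 78, 80, 81, 80, 79, 79, 80, 80, 80, 78, 82, 80, 78, 78, 80, 78, 82, 80, 86, 116, 157, 160, 161, 161, 161, 161, 161, 162, 162, 162, 162, 162, 163, 163, 161, 163]
```

All stones have left the chute (uniform channel uphill of the mouth) and the wrist load rose accordingly. I'll lower slowly, then weigh.

Request:
move_arm(
  plan=[0,0,-0.1,0,0,0,0,0,-0.25,0,0,0,0,0,-0.4,0,0,0,0,0,-0.55,0,0,0,0,0,-0.7,0,0,0,0,0,-0.85,0,0,0,0,0,-1.0,0,0,0,0,0,-1.1,0,0,0,0,0,-1.2,0,0,0,0,0,-1.2,0,0,0],
)

```text
time_s: 13.28
eef_pos: [0.5763, -0.0374, 0.0341]
eef_rot: [-0.0, 0.712, 0.702, -0.0]
wrist_force: [-0.0, -0.1, -3.3]
opening: 0.223
grasp_force: 60.2
```

```bash
python3 - <<'E'
from h import *
F=[]
for i in range(3):
  t=snap('top',f't11_{i}'); o=ctrl.get_obs(); F.append([*o['wrist_force'],*o['torque']])
s=snap('side','s11')
print(o['time_s'],o['eef_pos'],np.mean(F,0).round(2),o['grasp_force'])
I=cv2.imread('pics/t11_2.png').astype(int); r=(I[:,:,2]>1.6*I[:,:,1])&(I[:,:,2]>70)&(I[:,:,1]<60); r[:160]=0;r[230:]=0;r[:,:380]=0;r[:,450:]=0
ys,xs=np.where(r&(np.arange(640)<425)); print('red',xs.min(),xs.max(),ys.min(),ys.max()); print(I.min(2)[186,395:475].tolist())
u=np.array([np.cos(-1.585),np.sin(-1.585)]); hullcmp('s11',np.array(o['eef_pos'][:2])+.0905*u,-1.585,.044)
E
```

```text
13.425 [ 0.57686505 -0.03754947  0.03477837] [-0.17 -0.1  -3.7   0.3   0.01  0.  ] 60.21480202674866
red 396 417 167 209
[22, 25, 41, 74, 81, 80, 83, 81, 81, 82, 82, 82, 75, 56, 23, 8, 10, 12, 14, 17, 22, 20, 59, 91, 95, 95, 95, 97, 98, 96, 97, 98, 98, 98, 97, 97, 97, 98, 96, 98, 97, 98, 97, 96, 94, 93, 102, 132, 167, 171, 171, 173, 170, 170, 170, 170, 170, 169, 169, 166, 168, 169, 166, 164, 164, 166, 161, 161, 161, 162, 164, 164, 163, 162, 163, 163, 163, 163, 163, 163]
s11 obs [313 340 166 214 484 542 102 171] pred [286.  338.5 162.1 214.3 460.7 543.   80.  170.6]
```

The gate is shut again (red extents identical to before), and the weight rose by about 1.6 N, which is four stones. Now on to the wheel.

Request:
move_arm(
  plan=[0,0.1,0,0,0,0,0,0.3,0,0,0,0,0,0.6,0,0,0,0,0,1.0,0.2,0,0,0,0,1.5,0.5,0,0,0,-0.05,2.0,0.8,0,0,0,-0.1,2.5,1.1,0,0,0,-0.15,3.0,1.35,0,0,0,-0.2,3.5,1.52,0,0,0,-0.25,4.0,1.62,0,0,0],
)

```text
time_s: 14.72
eef_pos: [0.5641, 0.1649, 0.117]
eef_rot: [0.0, 0.712, 0.702, 0.001]
wrist_force: [-0.5, -0.2, -3.3]
opening: 0.225
grasp_force: 60.2
```

Request:
move_arm(
  plan=[-0.05,0.55,0,0,0,0,-0.1,1.15,0,0,0,0,-0.15,1.8,0,0,0,0,-0.2,2.5,0,0,0,0,-0.3,3.2,0,0,0,0,-0.37,3.9,0,0,0,0,-0.43,4.5,0,0,0,0,-0.48,5.0,0,0,0,0,-0.52,5.35,0,0,0,0,-0.52,5.48,0,0,0,0],
)

```text
time_s: 15.98
eef_pos: [0.5374, 0.4381, 0.1157]
eef_rot: [0.0, 0.711, 0.703, 0.0]
wrist_force: [0.9, -0.5, -3.2]
opening: 0.226
grasp_force: 60.2
```

Request:
move_arm(
  plan=[0,0,0,0,0,0,0,0,0,0,0,0,0,0,0,0,0,0,0,0,0,0,0,0],
)

```text
time_s: 16.48
eef_pos: [0.5384, 0.436, 0.1155]
eef_rot: [0.0, 0.712, 0.702, -0.0]
wrist_force: [-0.5, -0.5, -3.5]
opening: 0.225
grasp_force: 60.2
```

```bash
python3 - <<'E'
from h import *
t=snap('top','t12'); s=snap('side','s12'); w=snap('wrist','w12'); o=ctrl.get_obs(); print(o['time_s'],o['eef_pos'],o['eef_rot'],o['grasp_force'],o['wrist_force'],o['torque'])
e=np.array(o['eef_pos']);u=np.array([np.cos(-1.585),np.sin(-1.585)]); d=e[:2]+.0905*u; print('centre',d)
for p in (0,.03): hullcmp('s12',d,-1.585,e[2]+.0101,p); hullcmp('t12',d,-1.585,e[2]+.0101,p)
# wheel centre from t11 (unobstructed): pale disc by edges
I=cv2.imread('pics/top0.png'); T=load('top0')
g=cv2.GaussianBlur(cv2.cvtColor(I,cv2.COLOR_BGR2GRAY),(3,3),0)
print(cv2.HoughCircles(g[150:270,140:260],cv2.HOUGH_GRADIENT_ALT,1,200,param1=100,param2=.6,minRadius=34,maxRadius=44))
E
```

```text
16.625 [0.53824332 0.43632573 0.11555443] [1.21545458e-05 7.12166212e-01 7.02010887e-01 3.06065289e-05] 60.21097540855408 [-0.2322655   0.33877083 -4.07714532] [ 0.29437311  0.01041848 -0.01326922]
centre [0.53695793 0.34583486]
s12 obs [277 313 290 362 585 658 -77  20] pred [ 236.   313.6  280.3  362.1  538.1  659.8 -109.1   21.9]
t12 obs [220 220 111 111 331 331 109 109] pred [162.3 222.8 177.1 229.2 343.2 449.4 -62.9  40. ]
s12 obs [277 313 290 362 585 658 -77  20] pred [ 236.2  313.5  281.4  362.9  539.5  660.4 -110.1   20.9]
t12 obs [220 220 111 111 331 331 109 109] pred [162.6 222.6 177.2 229.4 343.5 449.4 -62.7  40.1]
[[[60.      59.      39.39149]]]
```

Centred to within about 2 mm. I'll lower gently.

Request:
move_arm(
  plan=[0,0,-0.08,0,0,0,0,0,-0.2,0,0,0,0,0,-0.32,0,0,0,0,0,-0.44,0,0,0,0,0,-0.54,0,0,0,0,0,-0.6,0,0,0,0,0,-0.65,0,0,0,0,0,-0.68,0,0,0,0,0,-0.69,0,0,0,0,0,-0.69,0,0,0],
)

```text
time_s: 17.88
eef_pos: [0.5384, 0.4369, 0.0819]
eef_rot: [0.0, 0.712, 0.702, 0.001]
wrist_force: [-1.6, 1.9, 2.6]
opening: 0.225
grasp_force: 61.0
```

Request:
move_arm(
  plan=[0,0,-0.01,0,0,0,0,0,-0.02,0,0,0,0,0,-0.02,0,0,0,0,0,-0.02,0,0,0],
)

```text
time_s: 18.38
eef_pos: [0.5385, 0.4369, 0.0805]
eef_rot: [0.0, 0.712, 0.702, 0.001]
wrist_force: [-0.2, 3.4, 2.7]
opening: 0.22
grasp_force: 61.2
```

Down and in contact with a light force. I'll release.

Request:
move_arm(
  plan=[0,0,0,0,0,0,0,0,0,0,0,0,0,0,0,0,0,0,0,0,0,0,0,0,0,0,0,0,0,0],
  grip=60,
)

```text
time_s: 19.0
eef_pos: [0.5381, 0.4365, 0.0799]
eef_rot: [0.0, 0.712, 0.702, -0.0]
wrist_force: [0.7, -0.2, 0.0]
opening: 0.706
grasp_force: 0.0
```

Request:
move_arm(
  plan=[0,0,0.1,0,0,0,0,0,0.3,0,0,0,0,0,0.7,0,0,0,0,0,1.2,0,0,0,0,0,1.8,0,0,0,0,0,2.4,0,0,0,-0.5,0.5,2.9,0,0,0,-1.2,0.8,3.2,0,0,0,-2.0,1.2,3.2,0,0,0,-2.8,1.6,3.2,0,0,0],
)

```text
time_s: 20.25
eef_pos: [0.3973, 0.5174, 0.2424]
eef_rot: [0.0, 0.712, 0.702, 0.001]
wrist_force: [0.3, -0.4, 0.6]
opening: 0.705
grasp_force: 0.0
```

Request:
move_arm(
  plan=[-0.8,0.3,0,0,0,0,-1.6,0.6,0,0,0,0,-2.4,0.9,0,0,0,0,-2.6,1,0,0,0,0,-2.6,1,0,0,0,0,-2.6,1,0,0,0,0],
)

```text
time_s: 21.0
eef_pos: [0.2695, 0.5662, 0.2404]
eef_rot: [0.0, 0.712, 0.702, 0.0]
wrist_force: [-0.5, 0.4, 0.4]
opening: 0.704
grasp_force: 0.0
```

```bash
python3 - <<'E'
from h import *
t=snap('top','t13'); s=snap('side','s13'); o=ctrl.get_obs(); print(o['time_s'],o['eef_pos'],o['wrist_force'])
I=cv2.imread('pics/t13.png'); T=load('t13'); S=load('s13'); J=cv2.imread('pics/s13.png')
d=np.array([.537,.3455])
hullcmp('s13',d,-1.585,.09); hullcmp('t13',d,-1.585,.09)
for n,K,roi in(('t',I,(150,260,150,250)),('s',J,(270,390,220,340))):
  k=K[roi[0]:roi[1],roi[2]:roi[3]]; h=cv2.cvtColor(k,cv2.COLOR_BGR2HSV); m=((h[:,:,1]<60)&(h[:,:,2]>90)).astype('uint8')
  c,l,st,ce=cv2.connectedComponentsWithStats(m); print(n,[(st[i,4].item(),(ce[i]+[roi[2],roi[0]]).round().tolist(),st[i,2:4].tolist()) for i in range(1,c) if st[i,4]>8])
  g=cv2.cvtColor(cv2.resize(k,None,fx=4,fy=4,interpolation=cv2.INTER_CUBIC),cv2.COLOR_BGR2GRAY)
  print('circ',cv2.HoughCircles(g,cv2.HOUGH_GRADIENT,1.5,30,param1=100,param2=22,minRadius=16,maxRadius=34))
# bystander change vs start, outside arm/dish/wheel
D=cv2.absdiff(I,cv2.imread('pics/top0.png')).max(2)
for n,(u,v) in dict(jar=(337,135),mug=(289,137),beaker=(238,145),bowl=(222,301),brush=(420,282),spat=(430,310),chute=(405,190)).items(): print(n,(D[v-18:v+18,u-20:u+20]>40).sum())
E
```

```text
21.1 [0.26947799 0.56604852 0.24003015] [-0.66825639 -0.53462015 -0.60013662]
s13 obs [ 239  313  291  369  551  667 -114   11] pred [ 238.8  314.2  289.6  369.8  549.3  668.5 -114.5   13.3]
t13 obs [490 490  95  95 585 585 395 395] pred [166.6 225.3 180.  230.6 350.2 453.4 -60.2  39.8]
t [(89, [207.0, 192.0], [11, 11]), (89, [186.0, 204.0], [10, 11]), (100, [200.0, 206.0], [11, 11]), (82, [213.0, 205.0], [9, 11]), (28, [192.0, 248.0], [22, 5])]
circ [[[263.25 222.75  25.9 ]
  [146.25 219.75  17.2 ]]]
s [(146, [283.0, 313.0], [13, 14]), (149, [265.0, 318.0], [14, 14]), (152, [279.0, 328.0], [13, 14]), (134, [273.0, 343.0], [14, 13]), (9, [330.0, 341.0], [2, 8]), (55, [322.0, 363.0], [18, 30]), (35, [243.0, 373.0], [17, 19]), (15, [306.0, 384.0], [15, 12])]
circ [[[185.25     194.25      28.150002]
  [213.75     293.25      24.1     ]
  [237.75     234.75      29.650002]
  [255.75     171.75      22.9     ]]]
jar 0
mug 0
beaker 0
bowl 341
brush 0
spat 0
chute 0
```

Four stones show in the dish in both views, and the dish is level and centred. A quick check that the bowl difference is only arm or shadow.

```bash
python3 - <<'E'
from h import *
def terr(f,r):
    I=cv2.imread(f'pics/{f}.png')[r[0]:r[1],r[2]:r[3]].astype(int); m=(I[:,:,2]>1.6*I[:,:,1])&(I[:,:,2]>50); y,x=np.where(m); return m.sum(),x.mean()+r[2],y.mean()+r[0],x.min()+r[2],x.max()+r[2],y.min()+r[0],y.max()+r[0]
for f in('top0','t9','t13'): print(f,terr(f,(275,330,195,250)))
for f in('side0','s9','s13'): print(f,terr(f,(310,375,360,430)))
E
```

```text
top0 (np.int64(1362), np.float64(222.67474302496328), np.float64(301.2239353891336), np.int64(201), np.int64(243), np.int64(280), np.int64(323))
t9 (np.int64(1183), np.float64(221.4632290786137), np.float64(302.48605240912934), np.int64(202), np.int64(243), np.int64(281), np.int64(323))
t13 (np.int64(1398), np.float64(222.4170243204578), np.float64(301.42131616595134), np.int64(201), np.int64(243), np.int64(280), np.int64(323))
side0 (np.int64(2018), np.float64(396.3617443012884), np.float64(341.0703666997027), np.int64(371), np.int64(422), np.int64(317), np.int64(366))
s9 (np.int64(1995), np.float64(396.32681704260654), np.float64(341.0827067669173), np.int64(371), np.int64(422), np.int64(317), np.int64(365))
s13 (np.int64(302), np.float64(381.57284768211923), np.float64(351.53973509933775), np.int64(370), np.int64(391), np.int64(339), np.int64(364))
```

The bowl hasn't moved; only the lighting changed. Handing in.

```bash
python3 -c "
from bench import ctrl
print(ctrl.hand_in())"
```

```text
the job is handed in; nothing more can be done
None
```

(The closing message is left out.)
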